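Put the kettle on to boil on a two-zone induction hob

TASK

Bring the kettle to the boil on the induction hob: with a fingertip touch the red on/off key, then the key of the zone that the kettle stands on, then the orange boost key, pressing each one lightly (never more than 20 N) and letting it come back up before the next. Press no other key, and leave the kettle, the pot and everything else on the worktop where they stand.

Things in the scene. Friction and masses are not known exactly. Their poses are not given: they have to be found in the camera images.
- hob: free-standing double induction hob, black glass, fixed, 360 (x) x 600 (y) mm, glass 65 mm above the worktop. Origin: centre of its underside; x points away from the robot's side, y to the robot's left. Along its front (-x) edge a grey key panel, 90 mm deep, slopes 10.7 degrees down to the robot (63 to 46 mm high). Six keys in one row at hob x = -136 mm, 60 mm apart, hob y = +150 to -150 mm
- zone_left (a point): centre of the left cooking zone on the glass (hob x = +50, y = +150 mm, height 65 mm); printed ring of 220 mm diameter
- zone_right (a point): centre of the right cooking zone on the glass (hob x = +50, y = -150 mm, height 65 mm); printed ring of 220 mm diameter
- kettle: mint-green stove kettle with an arched black handle and a short spout, 1.6 kg, 192 mm wide, 207 mm high; stands on one of the two zones, which one varies. Origin: centre of its underside; x points along the spout.
- pot: dark blue lidded pot with two loop handles, 206 mm wide (273 mm over the handles), 145 mm high, 2.2 kg; stands on the other zone. Origin: centre of its underside.
- key_left_top (a point): centre of the top of the white key: pictogram of two zones with the left one filled; the LEFT zone key, at the panel's left end (robot's left, +y of the hob). Round, 26 mm across, stands 6 mm proud of the panel, top about 60 mm above the worktop; its z axis is the panel's normal
- key_minus_top (a point): centre of the top of the grey key: white minus bar; second from the left. Round, 26 mm across, stands 6 mm proud of the panel, top about 60 mm above the worktop; its z axis is the panel's normal
- key_power_top (a point): centre of the top of the red key: white power sign (ring with a bar); the ON/OFF key, third from the left. Round, 26 mm across, stands 6 mm proud of the panel, top about 60 mm above the worktop; its z axis is the panel's normal
- key_plus_top (a point): centre of the top of the grey key: white plus sign; fourth from the left. Round, 26 mm across, stands 6 mm proud of the panel, top about 60 mm above the worktop; its z axis is the panel's normal
- key_boost_top (a point): centre of the top of the orange key: white double chevron; the BOOST key, fifth from the left. Round, 26 mm across, stands 6 mm proud of the panel, top about 60 mm above the worktop; its z axis is the panel's normal
- key_right_top (a point): centre of the top of the white key: pictogram of two zones with the right one filled; the RIGHT zone key, at the panel's right end (-y of the hob). Round, 26 mm across, stands 6 mm proud of the panel, top about 60 mm above the worktop; its z axis is the panel's normal
- key_left (a joint): travel of that key in m: 0 up, 0.005 fully down, along the panel's normal. Spring returned: 1 N to start it, 1 N more for each mm, 6 N at the hard stop at the bottom. It responds once it is 1.5 mm down for a tenth of a second, with the other keys up (under 1 mm)
- key_minus (a joint): travel of that key in m: 0 up, 0.005 fully down, along the panel's normal. Spring returned: 1 N to start it, 1 N more for each mm, 6 N at the hard stop at the bottom. It responds once it is 1.5 mm down for a tenth of a second, with the other keys up (under 1 mm)
- key_power (a joint): travel of that key in m: 0 up, 0.005 fully down, along the panel's normal. Spring returned: 1 N to start it, 1 N more for each mm, 6 N at the hard stop at the bottom. It responds once it is 1.5 mm down for a tenth of a second, with the other keys up (under 1 mm)
- key_plus (a joint): travel of that key in m: 0 up, 0.005 fully down, along the panel's normal. Spring returned: 1 N to start it, 1 N more for each mm, 6 N at the hard stop at the bottom. It responds once it is 1.5 mm down for a tenth of a second, with the other keys up (under 1 mm)
- key_boost (a joint): travel of that key in m: 0 up, 0.005 fully down, along the panel's normal. Spring returned: 1 N to start it, 1 N more for each mm, 6 N at the hard stop at the bottom. It responds once it is 1.5 mm down for a tenth of a second, with the other keys up (under 1 mm)
- key_right (a joint): travel of that key in m: 0 up, 0.005 fully down, along the panel's normal. Spring returned: 1 N to start it, 1 N more for each mm, 6 N at the hard stop at the bottom. It responds once it is 1.5 mm down for a tenth of a second, with the other keys up (under 1 mm)
- mug: white mug 80 mm across, with a handle, 95 mm high, on the worktop in front of the hob's left part. Bystander, loose. Origin: centre of its underside
- timer: cream and green kitchen timer, 72 mm across, 62 mm high, on the worktop in front of the hob's right part. Bystander, loose. Origin: centre of its underside
- oil_bottle: green oil bottle, 62 mm across, 240 mm high, right of the hob. Bystander, loose. Origin: centre of its underside
- pepper_mill: wooden pepper mill, 56 mm across, 178 mm high, right of the hob. Bystander, loose. Origin: centre of its underside
- bowl: blue bowl, 150 mm across, 65 mm high, left of the hob. Bystander, loose. Origin: centre of its underside

How it is judged:
On the way, in this order (a step that is already met when the one before it is completed fails the run):
1. the on/off key is pressed, alone (value of joint key_power above 0.0015 m and value of joint each of key_left, key_minus, key_plus, key_boost, key_right below 0.001 m), for 0.1 s.
2. the on/off key has come back up (value of joint each of key_left, key_minus, key_power, key_plus, key_boost, key_right below 0.001 m), for 0.05 s.
3. the key of the kettle's zone is pressed, alone (((horizontal distance between kettle and zone_left below 0.04 m and value of joint key_left above 0.0015 m and value of joint each of key_minus, key_power, key_plus, key_boost, key_right below 0.001 m) or (horizontal distance between kettle and zone_right below 0.04 m and value of joint key_right above 0.0015 m and value of joint each of key_left, key_minus, key_power, key_plus, key_boost below 0.001 m))), for 0.1 s.
4. the zone key has come back up (all of step 2), for 0.05 s.
5. the boost key is pressed, alone (value of joint key_boost above 0.0015 m and value of joint each of key_left, key_minus, key_power, key_plus, key_right below 0.001 m), for 0.1 s.
At the end, for the whole second after the job is handed in: the three keys were pressed in order; all six keys are up again (under 1 mm); the kettle, the pot and the five bystanders stand upright (within 0.1 rad) and within 15 mm of where they started, the kettle on its zone (all of step 4 and (horizontal distance between kettle and zone_left below 0.04 m or horizontal distance between kettle and zone_right below 0.04 m) and distance of each of kettle, pot, mug, timer, oil_bottle, pepper_mill, bowl from where it was at the start of the episode below 0.015 m and angle between each of kettle, pot, mug, timer, oil_bottle, pepper_mill, bowl's own z axis and vertical below 0.1 rad); the robot touches nothing.
It fails at once if the hob or a key is pressed with more than 20 N (contact force between any of the fingers, the arm and hob above 20 N).
It fails at once if the key of the pot's zone, the minus key or the plus key is pressed (value of joint any of key_minus, key_plus above 0.0015 m or (horizontal distance between kettle and zone_left below 0.04 m and value of joint key_right above 0.0015 m) or (horizontal distance between kettle and zone_right below 0.04 m and value of joint key_left above 0.0015 m)).
It fails at once if the kettle, the pot or a bystander is pushed more than 15 mm or lifted (distance of any of kettle, pot, mug, timer, oil_bottle, pepper_mill, bowl from where it was at the start of the episode above 0.015 m).
It also fails if it takes over 42 s, if anything falls off the work surface, if the arm or the gripper's body presses on something with over 40 N, if the wrist force passes 120 N, or if a joint passes its speed limit or range.

ROBOT

A 6-joint arm with a two-finger parallel gripper is mounted at the origin on the work surface. World frame = base frame: x ahead of the robot, y to its left, z up, the work surface at z = 0. Lengths are in m, angles in rad, forces in N, time in s.
With the tool pointing down it reaches from about 0.3 to 0.85 m from the base axis. Payload 5.4 kg.
Tool frame: the origin (TCP) lies where the fingers leave the gripper's body, on its centre line; the fingertips stand 73 mm ahead of it and the grasp point (between the pads) lies 54 mm ahead of it; z points along the fingers, y is the line along which they close (so a half turn about z gives the same grasp; the last joint's range is limited). The gripper opens to 85 mm and grips with 20 to 120 N. Pads are 22 mm wide; open, the fingers measure 114 mm over their backs; the gripper's body (76 mm by 85 mm) begins 54 mm behind the grasp point. The pads swing forward as they close: fully open they stand 13 mm farther back than shut.
Start: joints at [-1.377, 0.158, 1.597, -0, 1.386, -0.21], TCP at [0.226, -0.529, 0.304] pointing down, gripper open.
Joint ranges: [-2.91, 2.91], [-0.94, 2.29], [0.18, 2.7], [-1.29, 4.43], [0.17, 2.64], [-3, 3]. Speed limits (rad/s): [2.57, 2.57, 3.14, 3.14, 3.14, 3.14].

INTERFACE

Orientations are given as a rotation vector (axis times angle).
In Python, from cell import sense, imaging, hand_in gives the robot as it stands.
- The arm moves only by the tool step_arm, never from a script. Its argument "increments" is a list of rows, each an object with "xyz": the shift along the world's x, y, z in mm, a list of three; "delta_rot": the turn, a rotation vector about the world's x, y, z in rad, a list of three; "jaw": the closure, from -1 (fully open) to 1 (shut), so that 0 is half open. In form: [{"xyz": [x, y, z], "delta_rot": [rx, ry, rz], "jaw": jaw}, ...]. A call has 1 to 20 rows; each row shifts and turns the commanded pose from where the row before left it; what a row does not reach is not made up. A row lasts 1/8 s, in which the tool goes at most 62.5 mm and 10.7 degrees, less where a joint would pass 70% of its speed; a pose out of reach is approached as far as the arm can. A call is refused whole if a number of a shift passes 62.5 or a number of a turn 0.188, either way. A call with a gripper value outside its range is refused whole. The fingers move at their own pace and stop on an object; "squeeze" is the grip in N (left out, the last holds). Time passes only in rows, so rows that do not move let the fingers close. It gives the time, the measured TCP pose, the force, the opening and the grip force at its end, in the units of the state.
- sense(): the state, without advancing time (a new reading comes with each control period).
- imaging.capture(name): name is "side" or "top"; returns the picture (400x640x3 uint8, red, green, blue); there is no depth.
- imaging.calibration(name): a dict with "camera_matrix" (3x3 intrinsics, pixels), "R" (3x3) and "t" (3): a world point X has camera coordinates R X + t. Camera axes: x right, y down, z forward; pixel columns grow to the right and rows downward; lengths in m; the calibration is good to about 2 mm. A picture is of the moment at which its call begins. calibration takes no time and is no camera call.
- hand_in(): hands the job in; it is judged then, once.
The state is a dict: "clock": time; "joint_pos": joint angles; "dq": joint speeds; "joint_efforts": joint torques, N m; "eef_pos": TCP position; "tool_rot": TCP orientation; "wrist_force": force on the tool from outside, world axes, zero at the start; "moment": the same for the moment, N m; "opening": finger opening in m; "gripper_force": force on a finger pad.
Only numpy, scipy, OpenCV 4.12 (cv2) and the standard library are available. Lean on these libraries where they do the work, as an engineer would, in place of code of your own. Each camera call takes 0.05 s, during which the arm holds its last target. There are 200 camera calls.

## Working session

There is one attempt and no reset: what is moved stays moved. The work goes in short steps, Python scripts to look and compute and a tool call to move; the robot and the scene stay as the last step left them, time stands still between calls to the robot, and variables do not carry over. Pictures are saved under pics/ and viewed, at most 10 in all, crops included, and the job is handed in when it is done.

Besides the shell and the picture viewer there is one more tool, called after "Emit:" as name(argument=value, ...), one argument or row to a line, values as JSON. step_arm: Moves the arm, as the interface text tells. Its arguments: {"type":"object","properties":{"increments":{"type":"array","items":{"type":"object","properties":{"xyz":{"type":"array","items":{"type":"number"}},"delta_rot":{"type":"array","items":{"type":"number"}},"jaw":{"type":"number"}}}},"squeeze":{"type":"number"}},"required":["increments"]}

```bash
mkdir -p pics
python3 - <<'E'
from cell import sense, imaging
import cv2
for n in("top","side"):
    cv2.imwrite(f"pics/{n}0.png",imaging.capture(n)[:,:,::-1])
    print(imaging.calibration(n))
print(sense())
E
```

```text
{'camera_matrix': array([[424.17405616,   0.        , 317.18248512],
       [  0.        , 424.17405616, 201.42096717],
       [  0.        ,   0.        ,   1.        ]]), 'R': array([[-0.01432681, -0.99987341,  0.00692203],
       [-0.99744774,  0.01380709, -0.07005267],
       [ 0.06994823, -0.00790799, -0.99751928]]), 't': array([0.00632544, 0.54633875, 1.55909398])}
{'camera_matrix': array([[421.38064513,   0.        , 325.78817149],
       [  0.        , 421.38064513, 195.905189  ],
       [  0.        ,   0.        ,   1.        ]]), 'R': array([[-0.77377532, -0.63333577, -0.01255215],
       [-0.46633227,  0.58292673, -0.66538008],
       [ 0.42872599, -0.50900121, -0.74639922]]), 't': array([0.40782466, 0.3016988 , 1.34410473])}
{'clock': 0.1, 'joint_pos': array([-1.37711843e+00,  1.58988903e-01,  1.59810811e+00, -1.40445784e-05,
        1.38618440e+00, -2.10108798e-01]), 'dq': array([ 0.00148159,  0.00052994, -0.00357663,  0.0007091 ,  0.00175747,
       -0.00039662]), 'joint_efforts': array([-2.57609336e-04, -3.96989858e+01, -3.32338643e+01, -2.21288260e-04,
        4.16675408e-03,  4.56734665e-05]), 'eef_pos': array([ 0.22581026, -0.52835174,  0.30301273]), 'tool_rot': array([-3.07612740e+00, -6.29631888e-01, -1.10637313e-07]), 'wrist_force': array([0.55025988, 0.65814438, 0.43426989]), 'moment': array([ 0.01798305, -0.02916139, -0.06717362]), 'gripper_force': 0.0, 'opening': 0.08545894995907585}
```

View pics/top0.png

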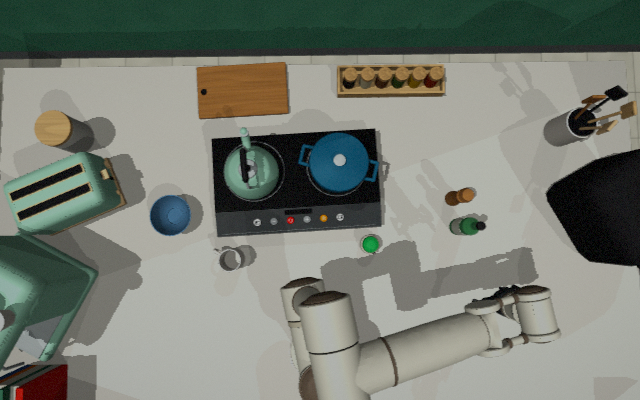

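View pics/side0.png

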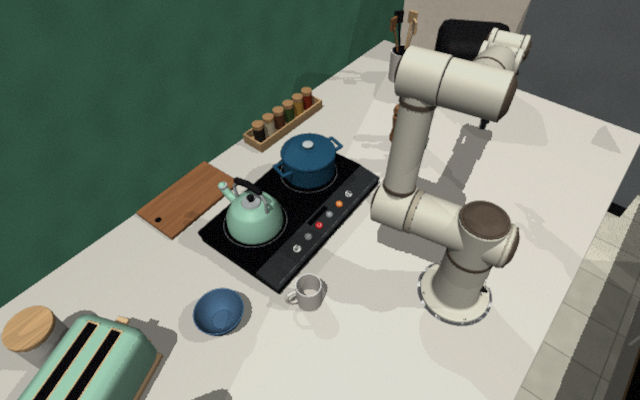

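The top view shows the kettle at about (250,170), on the left zone, and the pot on the right. The keys run in a row from the left key at (257,222), past red (290,220) and orange (323,218), to the right key at (340,217). The mug is at (230,258) and the timer at (371,244).

```bash
cat > h.py <<'E'
import numpy as np, cv2
from cell import imaging
def ray(n,p,z):
    c=imaging.calibration(n); R,t=c["R"],c["t"]
    d=R.T@np.linalg.solve(c["camera_matrix"],[p[0],p[1],1]); o=-R.T@t
    return o+d*(z-o[2])/d[2]
def blob(m,near,r=9):
    k=np.zeros(m.shape,np.uint8); cv2.circle(k,near,r,1,-1)
    M=cv2.moments(m.astype(np.uint8)*k,True)
    return (M["m10"]/M["m00"],M["m01"]/M["m00"],M["m00"])
E
python3 - <<'E'
from h import *
G={"top":dict(left=(257,222),minus=(274,221),power=(290,220),plus=(307,219),boost=(323,218),right=(340,217)),
"side":dict(left=(297,248),minus=(308,237),power=(319,225),plus=(329,214),boost=(339,204),right=(349,194))}
for n in G:
    I=cv2.imread(f"pics/{n}0.png").astype(int); s=I.max(2)-I.min(2); v=I.max(2)
    for k,g in G[n].items():
        m=(s>70) if k in("power","boost") else (v>(75 if k in("minus","plus") else 110))
        b=blob(m,g,7); print(n,k,np.round(b,1),np.round(ray(n,b,.060)*1000,1))
a=[cv2.resize(cv2.imread("pics/top0.png")[185:275,205:390],None,fx=4,fy=4,interpolation=2)]
cv2.imwrite("pics/crop.png",a[0])
for nm,p,z in(("mug",(230,258),.095),("timer",(371,244),.062)): print(nm,ray("top",p,z))
E
```

```text
top left [256.9 222.1  37. ] [471.9 217.6  60. ]
top minus [273.4 221.   43. ] [474.8 157.9  60. ]
top power [290.  219.9  43. ] [478.1  98.1  60. ]
top plus [306.5 219.   44. ] [480.4  38.5  60. ]
top boost [323.1 217.8  42. ] [483.8 -21.5  60. ]
top right [339.4 216.8  38. ] [486.7 -80.6  60. ]
side left [296.6 248.3  43. ] [468.9 221.8  60. ]
side minus [307.8 236.   41. ] [472.8 161.   60. ]
side power [318.6 224.9  42. ] [474.6 101.9  60. ]
side plus [329.  213.8  40. ] [477.8  41.4  60. ]
side boost [338.7 203.3  39. ] [481.2 -18.3  60. ]
side right [347.8 193.8  31. ] [483.6 -75.4  60. ]
mug [0.34658324 0.30751002 0.095     ]
timer [ 0.38716053 -0.19241037  0.062     ]
```

View pics/crop.png

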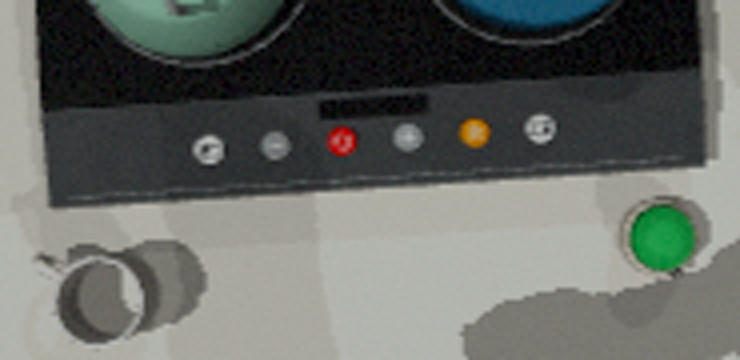

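Both views agree to about 4 mm. Key tops at z of about 60 mm are: power (476,100), left (470.5,220) and boost (482.5,-20). I'll shut the gripper, tilt it to the panel normal and go above the red key.

Emit:
step_arm(
  increments=[
    {"xyz": [17, 45, 0], "delta_rot": [0, 0, -0.177], "jaw": 1},
    {"xyz": [17, 45, 0], "delta_rot": [0, 0, -0.177], "jaw": 1},
    {"xyz": [17, 45, 0], "delta_rot": [0, -0.185, 0], "jaw": 1},
    {"xyz": [17, 45, 0], "jaw": 1},
    {"xyz": [17, 45, 0], "jaw": 1},
    {"xyz": [17, 45, 0], "jaw": 1},
    {"xyz": [17, 45, 0], "jaw": 1},
    {"xyz": [17, 45, 0], "jaw": 1},
    {"xyz": [17, 45, -10], "jaw": 1},
    {"xyz": [17, 45, -20], "jaw": 1},
    {"xyz": [17, 45, -20], "jaw": 1},
    {"xyz": [17, 45, -20], "jaw": 1},
    {"xyz": [17, 45, -30], "jaw": 1},
    {"xyz": [17, 45, -30], "jaw": 1},
    {"xyz": [0, 0, 0], "jaw": 1},
    {"xyz": [0, 0, 0], "jaw": 1},
  ],
)

```text
schema error: expected keys xyz, delta_rot, jaw
```

Emit:
step_arm(
  increments=[
    {"xyz": [17, 45, 0], "delta_rot": [0, 0, -0.177], "jaw": 1},
    {"xyz": [17, 45, 0], "delta_rot": [0, 0, -0.177], "jaw": 1},
    {"xyz": [17, 45, 0], "delta_rot": [0, -0.185, 0], "jaw": 1},
    {"xyz": [17, 45, 0], "delta_rot": [0, 0, 0], "jaw": 1},
    {"xyz": [17, 45, 0], "delta_rot": [0, 0, 0], "jaw": 1},
    {"xyz": [17, 45, 0], "delta_rot": [0, 0, 0], "jaw": 1},
    {"xyz": [17, 45, 0], "delta_rot": [0, 0, 0], "jaw": 1},
    {"xyz": [17, 45, 0], "delta_rot": [0, 0, 0], "jaw": 1},
    {"xyz": [17, 45, -10], "delta_rot": [0, 0, 0], "jaw": 1},
    {"xyz": [17, 45, -20], "delta_rot": [0, 0, 0], "jaw": 1},
    {"xyz": [17, 45, -20], "delta_rot": [0, 0, 0], "jaw": 1},
    {"xyz": [17, 45, -20], "delta_rot": [0, 0, 0], "jaw": 1},
    {"xyz": [17, 45, -30], "delta_rot": [0, 0, 0], "jaw": 1},
    {"xyz": [17, 45, -30], "delta_rot": [0, 0, 0], "jaw": 1},
    {"xyz": [0, 0, 0], "delta_rot": [0, 0, 0], "jaw": 1},
    {"xyz": [0, 0, 0], "delta_rot": [0, 0, 0], "jaw": 1},
  ],
)

```text
clock: 2.1
eef_pos: [0.4638, 0.1011, 0.1739]
tool_rot: [3.122, 0.079, 0.289]
wrist_force: [-0.3, -0.3, 0.4]
opening: 0.0002
gripper_force: 0.0
```

Run:
```python
from h import *
from cell import sense
from scipy.spatial.transform import Rotation as Ro
s=sense(); R=Ro.from_rotvec(s["tool_rot"]).as_matrix(); print(R.round(3)); print("tip",(s["eef_pos"]+.073*R[:,2])*1000, s["wrist_force"],s["opening"])
a=[cv2.resize(imaging.capture(n)[sl][:,:,::-1],(400,400),interpolation=2) for n,sl in(("top",np.s_[140:260,240:360]),("side",np.s_[160:280,250:370]))]
cv2.imwrite("pics/near1.png",np.hstack(a))
```

```text
[[ 0.982  0.049  0.184]
 [ 0.05  -0.999 -0.   ]
 [ 0.183  0.009 -0.983]]
tip [477.23273777 101.07864719 102.18427271] [-0.25862742 -0.26814723  0.38935739] 0.00017281927232664507
```

View pics/near1.png

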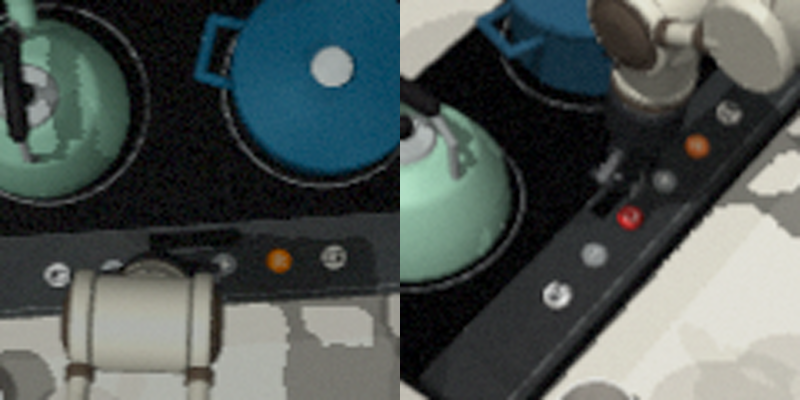

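Fingers are about 42 mm above the red key, with kettle and pot clear. I'll come down to just above it.

Emit:
step_arm(
  increments=[
    {"xyz": [-2, -1, -12], "delta_rot": [0, 0, 0], "jaw": 1},
    {"xyz": [0, 0, -12], "delta_rot": [0, 0, 0], "jaw": 1},
    {"xyz": [0, 0, -10], "delta_rot": [0, 0, 0], "jaw": 1},
    {"xyz": [0, 0, -3], "delta_rot": [0, 0, 0], "jaw": 1},
    {"xyz": [0, 0, 0], "delta_rot": [0, 0, 0], "jaw": 1},
    {"xyz": [0, 0, 0], "delta_rot": [0, 0, 0], "jaw": 1},
  ],
)

```text
clock: 2.95
eef_pos: [0.4622, 0.1003, 0.1372]
tool_rot: [3.122, 0.078, 0.291]
wrist_force: [-0.0, 0.3, 0.7]
opening: -0.0002
gripper_force: 0.0
```

Emit:
step_arm(
  increments=[
    {"xyz": [0, 0, -1], "delta_rot": [0, 0, 0], "jaw": 1},
    {"xyz": [0, 0, -1], "delta_rot": [0, 0, 0], "jaw": 1},
    {"xyz": [0, 0, -1], "delta_rot": [0, 0, 0], "jaw": 1},
    {"xyz": [0, 0, -1], "delta_rot": [0, 0, 0], "jaw": 1},
    {"xyz": [0, 0, 0], "delta_rot": [0, 0, 0], "jaw": 1},
  ],
)

```text
clock: 3.58
eef_pos: [0.4618, 0.1003, 0.1328]
tool_rot: [3.123, 0.078, 0.289]
wrist_force: [0.2, -0.2, 0.6]
opening: -0.0001
gripper_force: 0.0
```

Emit:
step_arm(
  increments=[
    {"xyz": [0, 0, -1], "delta_rot": [0, 0, 0], "jaw": 1},
    {"xyz": [0, 0, -1], "delta_rot": [0, 0, 0], "jaw": 1},
    {"xyz": [0, 0, 0], "delta_rot": [0, 0, 0], "jaw": 1},
  ],
)

```text
clock: 3.95
eef_pos: [0.4621, 0.1003, 0.1311]
tool_rot: [3.123, 0.078, 0.29]
wrist_force: [-0.5, 0.7, 0.6]
opening: -0.0003
gripper_force: 0.7
```

Emit:
step_arm(
  increments=[
    {"xyz": [0.2, 0, -1], "delta_rot": [0, 0, 0], "jaw": 1},
    {"xyz": [0, 0, 0], "delta_rot": [0, 0, 0], "jaw": 1},
  ],
)

```text
clock: 4.2
eef_pos: [0.4623, 0.1003, 0.13]
tool_rot: [3.123, 0.078, 0.29]
wrist_force: [-0.8, -0.3, 2.3]
opening: -0.0
gripper_force: 1.2
```

Emit:
step_arm(
  increments=[
    {"xyz": [0.2, 0, -1], "delta_rot": [0, 0, 0], "jaw": 1},
    {"xyz": [0, 0, 0], "delta_rot": [0, 0, 0], "jaw": 1},
  ],
)

```text
clock: 4.45
eef_pos: [0.4625, 0.1002, 0.129]
tool_rot: [3.123, 0.078, 0.29]
wrist_force: [-1.2, 0.7, 3.5]
opening: -0.0001
gripper_force: 1.7
```

Emit:
step_arm(
  increments=[
    {"xyz": [0.2, 0, -1], "delta_rot": [0, 0, 0], "jaw": 1},
    {"xyz": [0, 0, 0], "delta_rot": [0, 0, 0], "jaw": 1},
    {"xyz": [0, 0, 0], "delta_rot": [0, 0, 0], "jaw": 1},
  ],
)

```text
clock: 4.82
eef_pos: [0.4626, 0.1003, 0.128]
tool_rot: [3.123, 0.078, 0.29]
wrist_force: [-0.5, 1.0, 4.4]
opening: -0.0002
gripper_force: 2.2
```

The red key is about 3 mm down at 4.4 N. Now up, over to the left zone key, and down to just above it.

Emit:
step_arm(
  increments=[
    {"xyz": [-1, 0, 5], "delta_rot": [0, 0, 0], "jaw": 1},
    {"xyz": [-1, 0, 10], "delta_rot": [0, 0, 0], "jaw": 1},
    {"xyz": [0, 0, 15], "delta_rot": [0, 0, 0], "jaw": 1},
    {"xyz": [-1, 30, 0], "delta_rot": [0, 0, 0], "jaw": 1},
    {"xyz": [-1, 30, 0], "delta_rot": [0, 0, 0], "jaw": 1},
    {"xyz": [-1, 30, 0], "delta_rot": [0, 0, 0], "jaw": 1},
    {"xyz": [-1, 30, 0], "delta_rot": [0, 0, 0], "jaw": 1},
    {"xyz": [0, 0, 0], "delta_rot": [0, 0, 0], "jaw": 1},
    {"xyz": [0, 0, -10], "delta_rot": [0, 0, 0], "jaw": 1},
    {"xyz": [0, 0, -10], "delta_rot": [0, 0, 0], "jaw": 1},
    {"xyz": [0, 0, -4], "delta_rot": [0, 0, 0], "jaw": 1},
    {"xyz": [0, 0, 0], "delta_rot": [0, 0, 0], "jaw": 1},
    {"xyz": [0, 0, 0], "delta_rot": [0, 0, 0], "jaw": 1},
  ],
)

```text
clock: 6.45
eef_pos: [0.4568, 0.2201, 0.1341]
tool_rot: [3.123, 0.077, 0.29]
wrist_force: [-0.3, 1.6, 0.5]
opening: -0.0004
gripper_force: 0.0
```

Run:
```python
from h import *
a=[cv2.resize(imaging.capture(n)[sl][:,:,::-1],(400,400),interpolation=2) for n,sl in(("top",np.s_[160:280,200:320]),("side",np.s_[180:300,240:360]))]
cv2.imwrite("pics/near2.png",np.hstack(a))
```

```text
(no output)
```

View pics/near2.png

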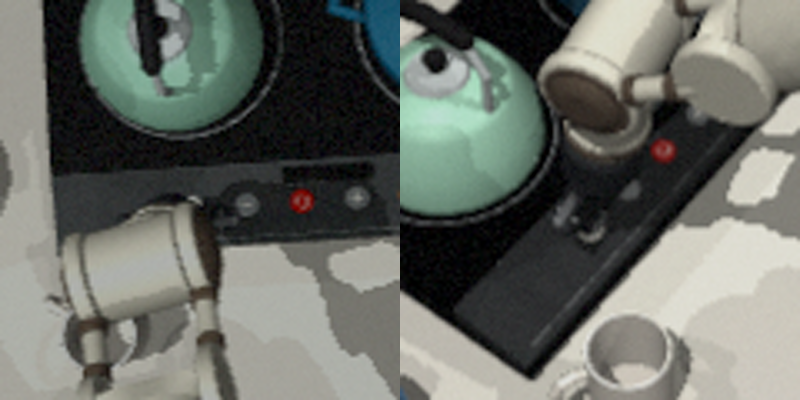

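The fingertips stand directly over the left key at crop (593,235), and the mug and kettle are clear.

Emit:
step_arm(
  increments=[
    {"xyz": [0, 0, -1], "delta_rot": [0, 0, 0], "jaw": 1},
    {"xyz": [0, 0, -1], "delta_rot": [0, 0, 0], "jaw": 1},
    {"xyz": [0, 0, -1], "delta_rot": [0, 0, 0], "jaw": 1},
    {"xyz": [0.2, 0, -1], "delta_rot": [0, 0, 0], "jaw": 1},
    {"xyz": [0, 0, 0], "delta_rot": [0, 0, 0], "jaw": 1},
  ],
)

```text
clock: 7.18
eef_pos: [0.4569, 0.2203, 0.1301]
tool_rot: [3.123, 0.078, 0.29]
wrist_force: [-0.7, 0.0, 1.9]
opening: 0.0
gripper_force: 1.3
```

Emit:
step_arm(
  increments=[
    {"xyz": [0.2, 0, -1], "delta_rot": [0, 0, 0], "jaw": 1},
    {"xyz": [0, 0, 0], "delta_rot": [0, 0, 0], "jaw": 1},
  ],
)

```text
clock: 7.42
eef_pos: [0.457, 0.2203, 0.129]
tool_rot: [3.123, 0.078, 0.29]
wrist_force: [-1.2, -0.2, 3.2]
opening: -0.0
gripper_force: 1.8
```

Emit:
step_arm(
  increments=[
    {"xyz": [0.2, 0, -1], "delta_rot": [0, 0, 0], "jaw": 1},
    {"xyz": [0, 0, 0], "delta_rot": [0, 0, 0], "jaw": 1},
    {"xyz": [0, 0, 0], "delta_rot": [0, 0, 0], "jaw": 1},
  ],
)

```text
clock: 7.8
eef_pos: [0.4572, 0.2203, 0.1281]
tool_rot: [3.123, 0.078, 0.29]
wrist_force: [-1.4, 0.0, 3.8]
opening: 0.0
gripper_force: 2.3
```

The left key gave the same press profile (3.8 N, about 3 mm). Next is boost: +12 mm in x, -240 mm in y.

Emit:
step_arm(
  increments=[
    {"xyz": [-1, 0, 5], "delta_rot": [0, 0, 0], "jaw": 1},
    {"xyz": [0, 0, 10], "delta_rot": [0, 0, 0], "jaw": 1},
    {"xyz": [0, 0, 15], "delta_rot": [0, 0, 0], "jaw": 1},
    {"xyz": [2, -40, 0], "delta_rot": [0, 0, 0], "jaw": 1},
    {"xyz": [2, -40, 0], "delta_rot": [0, 0, 0], "jaw": 1},
    {"xyz": [2, -40, 0], "delta_rot": [0, 0, 0], "jaw": 1},
    {"xyz": [2, -40, 0], "delta_rot": [0, 0, 0], "jaw": 1},
    {"xyz": [2, -40, 0], "delta_rot": [0, 0, 0], "jaw": 1},
    {"xyz": [2, -40, 0], "delta_rot": [0, 0, 0], "jaw": 1},
    {"xyz": [0, 0, 0], "delta_rot": [0, 0, 0], "jaw": 1},
    {"xyz": [0, 0, -10], "delta_rot": [0, 0, 0], "jaw": 1},
    {"xyz": [0, 0, -10], "delta_rot": [0, 0, 0], "jaw": 1},
    {"xyz": [0, 0, -4], "delta_rot": [0, 0, 0], "jaw": 1},
    {"xyz": [0, 0, 0], "delta_rot": [0, 0, 0], "jaw": 1},
    {"xyz": [0, 0, 0], "delta_rot": [0, 0, 0], "jaw": 1},
  ],
)

```text
clock: 9.68
eef_pos: [0.4683, -0.0196, 0.1341]
tool_rot: [3.123, 0.078, 0.29]
wrist_force: [-0.2, -0.3, -0.4]
opening: 0.0001
gripper_force: 0.0
```

Emit:
step_arm(
  increments=[
    {"xyz": [0, 0, -1], "delta_rot": [0, 0, 0], "jaw": 1},
    {"xyz": [0, 0, -1], "delta_rot": [0, 0, 0], "jaw": 1},
    {"xyz": [0, 0, -1], "delta_rot": [0, 0, 0], "jaw": 1},
    {"xyz": [0.2, 0, -1], "delta_rot": [0, 0, 0], "jaw": 1},
    {"xyz": [0, 0, 0], "delta_rot": [0, 0, 0], "jaw": 1},
  ],
)

```text
clock: 10.3
eef_pos: [0.4685, -0.0198, 0.1301]
tool_rot: [3.122, 0.078, 0.29]
wrist_force: [-0.3, 0.0, 2.3]
opening: 0.0001
gripper_force: 1.2
```

Emit:
step_arm(
  increments=[
    {"xyz": [0.2, 0, -1], "delta_rot": [0, 0, 0], "jaw": 1},
    {"xyz": [0, 0, 0], "delta_rot": [0, 0, 0], "jaw": 1},
  ],
)

```text
clock: 10.55
eef_pos: [0.4687, -0.0198, 0.1291]
tool_rot: [3.122, 0.078, 0.29]
wrist_force: [-1.0, 1.0, 2.9]
opening: 0.0001
gripper_force: 1.7
```

Emit:
step_arm(
  increments=[
    {"xyz": [0.2, 0, -1], "delta_rot": [0, 0, 0], "jaw": 1},
    {"xyz": [0, 0, 0], "delta_rot": [0, 0, 0], "jaw": 1},
    {"xyz": [0, 0, 0], "delta_rot": [0, 0, 0], "jaw": 1},
  ],
)

```text
clock: 10.92
eef_pos: [0.4689, -0.0198, 0.1281]
tool_rot: [3.122, 0.078, 0.29]
wrist_force: [-0.4, 1.3, 4.3]
opening: -0.0001
gripper_force: 2.2
```

Boost is pressed. I'll retreat upward.

Emit:
step_arm(
  increments=[
    {"xyz": [-1, 0, 5], "delta_rot": [0, 0, 0], "jaw": 1},
    {"xyz": [-2, 0, 15], "delta_rot": [0, 0, 0], "jaw": 1},
    {"xyz": [-10, 0, 30], "delta_rot": [0, 0, 0], "jaw": 1},
    {"xyz": [-20, 0, 40], "delta_rot": [0, 0, 0], "jaw": 1},
    {"xyz": [-20, 0, 30], "delta_rot": [0, 0, 0], "jaw": 1},
    {"xyz": [0, 0, 0], "delta_rot": [0, 0, 0], "jaw": 1},
    {"xyz": [0, 0, 0], "delta_rot": [0, 0, 0], "jaw": 1},
    {"xyz": [0, 0, 0], "delta_rot": [0, 0, 0], "jaw": 1},
  ],
)

```text
clock: 11.92
eef_pos: [0.4153, -0.0195, 0.2465]
tool_rot: [3.124, 0.078, 0.286]
wrist_force: [-0.4, 1.5, -0.1]
opening: 0.0004
gripper_force: 0.0
```

Run:
```python
import cv2
from cell import imaging, hand_in
cv2.imwrite("pics/end.png",imaging.capture("side")[:,:,::-1])
```

```text
(no output)
```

View pics/end.png

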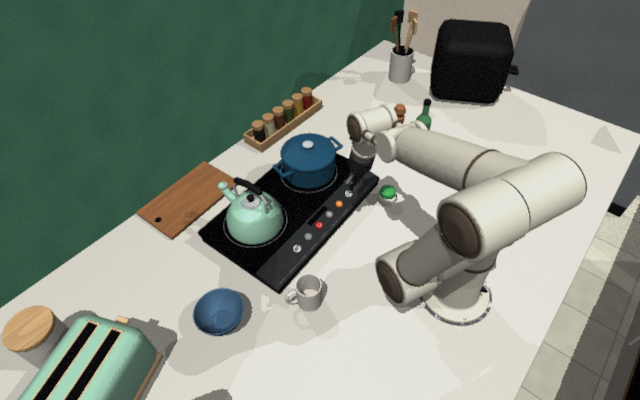

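The kettle (254,215), pot (308,162), mug (308,292) and bowl (219,312) are where they started, the timer (388,194) still stands, and the gripper hangs free.

```bash
python3 -c "from cell import hand_in; print(hand_in())"
```

```text
the job is handed in; nothing more can be done
None
```

I pressed the on/off, left-zone (kettle) and boost keys in order, each about 3 mm down at under 5 N, with nothing visibly moved in the final picture, and handed the job in at about 12 s; no verdict was returned.

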